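Index the board slide by one turn and lock it

TASK

On the bench's indexing slide, push the hand wheel by its upright yellow handle clockwise (seen from above) through exactly one full turn, so that the handle stands at the red pointer again and the board carriage has advanced one station. Then push the red-balled lock lever fully over, away from the hand wheel, and leave both where they are, touching neither. Push gently with the fingertips only, do not grip the handle, do not turn the wheel backwards or run on well past the pointer, and leave the carriage and the loose things on the bench alone.

Things in the scene. Friction and masses are not known exactly. Their poses are not given: they have to be found in the camera images.
- wheel_centre (a point): point on the upright axis of the hand wheel, level with the top of its rim (92 mm above the bench). The aluminium wheel lies flat: rim 132 mm over all, 16 mm thick, three spokes, a red line along the spoke that carries the handle. It sits on a round blue drive head with a black dial 176 mm across. The dial is clamped at any angle.
- handle: the wheel's upright yellow handle, a revolving grip (it spins freely on its own pin) on the rim 58 mm from the wheel axis: a round post 20 mm in diameter and 55 mm tall; the origin is the centre of its foot, on top of the rim (92 mm above the bench), so its top is at 147 mm. It travels on a circle of 58 mm radius about wheel_centre.
- pointer (a point): top of the fixed red pointer on the dial's edge, 81.5 mm from the wheel axis, 88 mm above the bench, lower than the rim's top. At the start the handle and the red line stand at it.
- wheel (a joint): angle of the hand wheel, rad: 0 at the start (handle at the pointer), growing clockwise seen from above; one full turn is 6.283. It is free to turn on in either direction and has no stop or click at one turn; friction (about 0.12 N m, some 2 N at the handle) keeps it where it is left.
- carriage: aluminium carriage 100 x 90 mm with a green circuit board on it, origin at the centre of its underside, its parts at most 75 mm above the bench. The wheel drives it 40 mm along the slide, away from the wheel, in one clockwise turn; it is not to be pushed itself.
- lock (a joint): angle of the lock lever, rad: about 0 when leaning towards the hand wheel (free), 1.0 at its stop when leaning away from the hand wheel (locked), 0.5 upright. About 1 N at the ball moves it and it stays where it is left.
- lock_tip (a point): centre of the red ball, 26 mm in diameter, at the end of the lock lever's 10 mm steel rod. The ball is 80 mm from the pivot; centre about 104 mm above the bench at both ends of its swing, 114 mm when upright.
- lock_pivot (a point): pivot of the lock lever, 34 mm above the bench, on a black block 70 x 50 mm, its top 37 mm above the bench. The lever swings in an upright plane along the slide, parallel to the carriage's travel; the ball goes 77 mm from one end to the other. Its x axis points level along the swing, from the free towards the locked end.
- flux_jar: bystander, loose, to be left alone: amber glass jar with black cap, 44 mm across, 60 mm tall, standing beside the drive head; origin at the centre of its underside
- standoff_a: bystander, loose, to be left alone: brass standoff standing upright on the bench, 14 mm across, 53 mm tall; origin at the centre of its underside
- standoff_b: bystander, loose, to be left alone: second brass standoff, same as the first; origin at the centre of its underside
- screwdriver: bystander, loose, to be left alone: screwdriver with green handle, lying on the bench beyond the slide; origin at the centre of its underside
- enclosure: bystander, loose, to be left alone: dark finned metal enclosure, 130 x 170 x 57 mm; origin at the centre of its underside
- solder_spool: bystander, loose, to be left alone: steel spool with yellow top ring, 60 mm across, 46 mm tall; origin at the centre of its underside
- screw_tray: bystander, loose, to be left alone: blue divided tray, 130 x 170 x 30 mm; origin at the centre of its underside

How it is judged (in metres and radians):
On the way, in this order (a step that is already met when the one before it is completed fails the run):
1. the fingers push the handle past half a turn, clockwise, with the lock lever still free (contact force between the fingers and handle above 0.3 N and value of joint wheel between 2.5 and 5 rad and value of joint lock below 0.35 rad).
2. the wheel has made one full turn, the handle at the pointer within 0.15 rad, the lock lever still free (value of joint wheel between 6.133 and 6.433 rad and value of joint lock below 0.35 rad), for 0.2 s.
3. the lock lever is pushed over (value of joint wheel between 6.133 and 6.433 rad and value of joint lock above 0.85 rad), for 0.2 s.
At the end, for the whole second after the job is handed in: The wheel rests exactly one clockwise turn from its start (6.283 rad, within 0.15 rad), the lock lever is over at its locked end (above 0.85 of 1.0 rad), and every loose thing is within 15 mm of where it was (all of step 3 and velocity of joint wheel between -0.05 and 0.05 rad/s and distance of each of flux_jar, standoff_a, standoff_b, screwdriver, enclosure, solder_spool, screw_tray from where it was at the start of the episode below 0.015 m); the robot touches nothing.
It fails at once if the wheel is turned backwards, more than 0.35 rad counter-clockwise of the start (value of joint wheel below -0.35 rad).
It fails at once if the wheel runs on more than 0.6 rad past one turn (value of joint wheel above 6.883 rad).
It fails at once if the handle is gripped or shoved with more than 25 N (contact force between the fingers and handle above 25 N).
It fails at once if the carriage is pushed by the robot (more than 3 N) (contact force between any of the fingers, the arm and carriage above 3 N).
It fails at once if a loose bystander is lifted, carried or knocked more than 15 mm (distance of any of flux_jar, standoff_a, standoff_b, screwdriver, enclosure, solder_spool, screw_tray from where it was at the start of the episode above 0.015 m).
It also fails if it takes over 64 s, if anything falls off the work surface, if the arm or the gripper's body presses on something with over 40 N, if the wrist force passes 120 N, or if a joint passes its speed limit or range.

ROBOT

A 6-joint arm with a two-finger parallel gripper is mounted at the origin on the work surface. World frame = base frame: x ahead of the robot, y to its left, z up, the work surface at z = 0. Lengths are in m, angles in degrees, forces in N, time in s.
With the tool pointing down it reaches from about 0.3 to 0.75 m from the base axis. Payload 8.5 kg.
Tool frame: the origin (TCP) lies at the very end of the fingers, on their centre line; the grasp point (between the pads) lies 19 mm behind it; x points along the fingers, y is the direction in which the jaws open and shut, and the axes are right-handed (so a half turn about x gives the same grasp; the last joint's range is limited). The gripper opens to 85 mm and grips with 20 to 120 N. Pads are 22 mm wide; open, the fingers measure 114 mm over their backs; the gripper's body (76 mm by 85 mm) begins 54 mm behind the grasp point. The pads swing forward as they close: fully open they stand 13 mm farther back than shut.
Start: joints at [56.992, 21.807, 74.336, -0, 83.858, -12.336], TCP at [0.194, 0.515, 0.231] pointing down, gripper open.
Joint ranges: [-178.18, 178.18], [-50.72, 133.34], [12.68, 142.11], [-81.47, 261.47], [9.98, 163.14], [-165.26, 165.26]. Speed limits (degrees/s): [136.94, 136.94, 180, 180, 180, 180].

INTERFACE

Orientations are given as a 3x3 rotation matrix whose columns are the frame's x, y, z axes.
In Python, from rig import sensors, cams, env gives the robot as it stands.
- The arm moves only by the shell command python3 -m crank 'ROWS' [FORCE]. ROWS is a JSON object of lists of equal length, an entry for each row: "hand": the closure in counts, from 0 (fully open) to 255 (shut); "translation": the shift along the tool's x, y, z in m, a list of three; "dr": the turn, a rotation vector about the tool's x, y, z in rad, a list of three. A call has 1 to 5 rows; each row is the pose to reach, as a shift and turn from the pose commanded when the call began, along the tool's axes at that moment; what a row does not reach only later rows make up. A row lasts 1/10 s, in which the tool goes at most 50 mm and 8.59 degrees, less where a joint would pass 70% of its speed; a pose out of reach is approached as far as the arm can. A call with a gripper value outside its range is refused whole. The fingers move at their own pace and stop on an object; FORCE is the grip in N (left out, the last holds). Time passes only in rows, so rows that repeat a pose let the fingers close. It gives the time, the measured TCP pose, the force and the opening at its end, in the units of the state.
- sensors.observe(): the state, without advancing time (a new reading comes with each control period).
- cams.get_image(name): name is "scene" or "top"; returns (picture, depth): 420x560x3 uint8, blue, green, red; 420x560 float32, m along the optical axis (not along the pixel's ray), 0 where there is no reading.
- cams.calibration(name): a dict with "vertical_fov" (degrees; the focal length in pixels is half the picture's height over the tangent of half this angle, whatever the lens; pixels are square), "cx", "cy" (the principal point, pixels), "distortion" ([k1, k2, p1, p2, k3] as OpenCV has them; the pictures are not rectified), "extrinsics" (4x4, takes a point from camera to world coordinates). Camera axes: x right, y down, z forward; pixel columns grow to the right and rows downward; lengths in m; the calibration is good to about 2 mm. A picture is of the moment at which its call begins. calibration takes no time and is no camera call.
- env.close_job(): hands the job in, once; it reports no verdict.
The state is a dict: "time_s": time; "q": joint angles; "qvel": joint speeds; "joint_efforts": joint torques, N m; "position": TCP position; "tool_rot": TCP orientation; "ft_force": force on the tool from outside, world axes, zero at the start; "wrist_torque": the same for the moment, N m; "grip_width": finger opening in m.
Only numpy, scipy, OpenCV 4.12 (cv2) and the standard library are available. Lean on these libraries where they do the work, as an engineer would, in place of code of your own. Each camera call takes 0.05 s, during which the arm holds its last target. There are 200 camera calls.

## Working session

There is one attempt and no reset: what is moved stays moved. The work goes in short steps, Python scripts to look and compute and a shell command to move; the robot and the scene stay as the last step left them, time stands still between calls to the robot, and variables do not carry over. Pictures are saved under pics/ and viewed, about 8 in all and at most 12, crops included, and the job is handed in when it is done.

```bash
mkdir -p pics; ls
cat > h.py <<'E'
import numpy as np, cv2
from rig import sensors, cams, env
def grab(n):
    im,d=cams.get_image(n); c=cams.calibration(n); return im,d,c
def K(c,h=420):
    f=h/2/np.tan(np.radians(c["vertical_fov"])/2)
    return np.array([[f,0,c["cx"]],[0,f,c["cy"]],[0,0,1.]])
def rays(c,uv):
    uv=np.asarray(uv,float).reshape(-1,1,2)
    n=cv2.undistortPoints(uv,K(c),np.array(c["distortion"],float)).reshape(-1,2)
    E=np.array(c["extrinsics"]); return E[:3,3],np.c_[n,np.ones(len(n))]@E[:3,:3].T
def onplane(c,uv,z):
    o,r=rays(c,uv); return o+r*((z-o[2])/r[:,2])[:,None]
def deproj(c,uv,d):
    o,r=rays(c,uv); return o+r*np.asarray(d).reshape(-1,1)
def project(c,P):
    E=np.linalg.inv(np.array(c["extrinsics"])); 
    return cv2.projectPoints(np.asarray(P,float).reshape(-1,1,3),cv2.Rodrigues(E[:3,:3])[0],E[:3,3],K(c),np.array(c["distortion"],float))[0].reshape(-1,2)
E
python3 - <<'E'
from h import *
for n in("scene","top"):
    im,d,c=grab(n); cv2.imwrite(f"pics/{n}0.png",im); np.save(f"pics/{n}0.npy",d)
    print(n,c["vertical_fov"],np.round(c["extrinsics"],3).tolist(),c["distortion"])
s=sensors.observe(); print(s)
E
```

```text
pics
scene 43.17667857013255 [[-0.855, 0.287, -0.432, 1.243], [0.519, 0.469, -0.715, 1.129], [-0.002, -0.835, -0.55, 0.945], [0.0, 0.0, 0.0, 1.0]] [-0.16036143  0.          0.          0.          0.        ]
top 50.83898387501598 [[0.008, -0.981, 0.194, 0.275], [-1.0, -0.009, -0.005, 0.02], [0.006, -0.194, -0.981, 1.576], [0.0, 0.0, 0.0, 1.0]] [-0.05422795  0.          0.          0.          0.        ]
{'time_s': 0.1, 'q': array([ 5.69916115e+01,  2.18354270e+01,  7.43767849e+01,  4.59526500e-05,
        8.38563233e+01, -1.23373683e+01]), 'qvel': array([-0.05913383, -0.15693523, -0.10666098, -0.04651885,  0.09955027,
       -0.00909712]), 'joint_efforts': array([ 3.86788684e-03, -4.49226058e+01, -2.31651342e+01, -1.99258193e-04,
        3.67890156e-03, -8.40803182e-06]), 'position': array([0.19403316, 0.51438009, 0.23081082]), 'tool_rot': array([[-6.52293678e-04,  3.53001357e-01,  9.35622582e-01],
       [-1.00265851e-03,  9.35622080e-01, -3.53001867e-01],
       [-9.99999285e-01, -1.16837083e-03, -2.56360553e-04]]), 'ft_force': array([-0.97034748,  0.9622375 ,  0.37244561]), 'wrist_torque': array([-0.04348291,  0.01440564,  0.011087  ]), 'grip_width': 0.08541738690236239}
```

View pics/scene0.png

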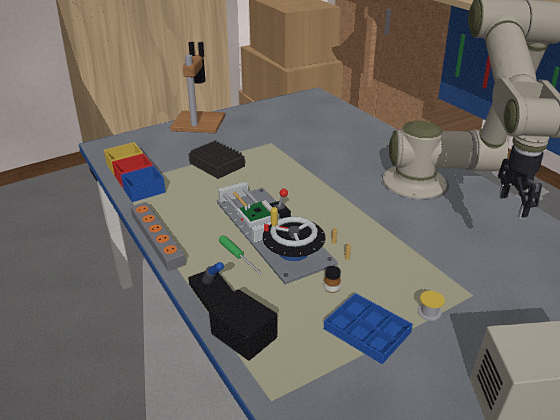

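View pics/top0.png

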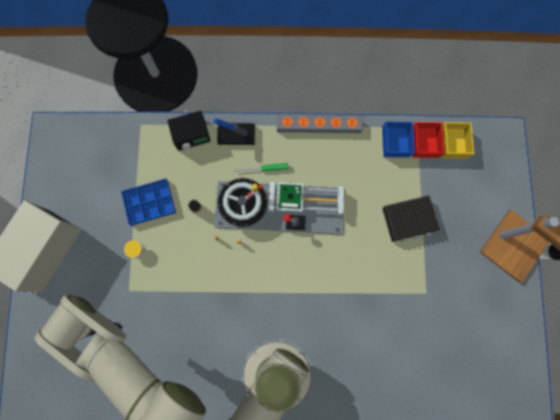

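The scene view shows the wheel at about (293,232), the yellow handle at (274,215) and the red ball at (283,192). In the top view they are at about (243,201), (254,187) and (287,217). Next I'll measure them with colour masks.

Run:
```python
from h import *
ims={}
for n,(x0,y0,x1,y1) in {"scene":(210,170,370,300),"top":(180,145,360,255)}.items():
    im=cv2.imread(f"pics/{n}0.png"); d=np.load(f"pics/{n}0.npy"); c=cams.calibration(n)
    hsv=cv2.cvtColor(im,cv2.COLOR_BGR2HSV)
    roi=np.zeros(im.shape[:2],np.uint8); roi[y0:y1,x0:x1]=255
    M={"yellow":cv2.inRange(hsv,(18,130,120),(32,255,255)),"red":cv2.inRange(hsv,(0,150,100),(8,255,255))|cv2.inRange(hsv,(172,150,100),(180,255,255)),
       "white":cv2.inRange(hsv,(0,0,190),(180,50,255)),"green":cv2.inRange(hsv,(45,100,40),(80,255,255))}
    for k,m in M.items():
        nn,l,st,ce=cv2.connectedComponentsWithStats(m&roi)
        for i in range(1,nn):
            if st[i,4]>=8:
                dd=np.median(d[l==i]); print(n,k,st[i].tolist(),ce[i].round(1),deproj(c,ce[i],dd).round(3))
    cr=im[y0:y1,x0:x1]; ims[n]=cv2.resize(cr,None,fx=4.4 if n=="top" else 4.5,fy=4.4 if n=="top" else 4.5,interpolation=cv2.INTER_CUBIC)
    cv2.imwrite(f"pics/{n}_c.png",ims[n])
```

```text
scene yellow [234, 192, 13, 14, 42] [240.  199.2] [[ 0.611 -0.159  0.041]]
scene yellow [271, 207, 7, 19, 114] [273.8 216. ] [[0.632 0.088 0.126]]
scene yellow [332, 228, 5, 16, 47] [333.8 236. ] [[0.462 0.145 0.029]]
scene yellow [345, 243, 5, 17, 55] [347.2 251.3] [[0.474 0.224 0.03 ]]
scene red [280, 189, 8, 8, 52] [283.4 192.4] [[ 0.533 -0.021  0.114]]
scene red [264, 224, 5, 7, 33] [265.9 227.2] [[0.645 0.067 0.081]]
scene red [279, 226, 8, 3, 10] [282.7 226.8] [[0.611 0.102 0.091]]
scene white [277, 226, 11, 5, 16] [281.8 228.2] [[0.615 0.104 0.088]]
scene green [240, 202, 31, 19, 297] [255.5 211.5] [[ 0.623 -0.033  0.07 ]]
scene green [219, 236, 25, 23, 228] [230.3 246.2] [[0.738 0.023 0.022]]
top yellow [253, 184, 5, 7, 28] [254.8 186.6] [[0.626 0.081 0.144]]
top yellow [308, 198, 28, 3, 35] [321.1 199.1] [[ 0.607 -0.151  0.04 ]]
top red [259, 185, 3, 4, 10] [259.8 186.5] [[0.641 0.066 0.082]]
top red [284, 215, 7, 7, 38] [287.  217.6] [[ 0.527 -0.028  0.115]]
top white [270, 182, 4, 17, 43] [271.7 188.8] [[0.64  0.025 0.056]]
top white [339, 187, 4, 25, 87] [340.5 199.1] [[ 0.604 -0.218  0.056]]
top white [257, 199, 2, 7, 8] [257.6 202.1] [[0.584 0.072 0.089]]
top green [262, 164, 26, 7, 149] [274.6 166.9] [[0.73  0.015 0.022]]
top green [280, 185, 21, 22, 308] [288.9 194.4] [[ 0.617 -0.036  0.067]]
top green [298, 186, 3, 5, 10] [299.3 188. ] [[ 0.641 -0.072  0.066]]
```

View pics/top_c.png

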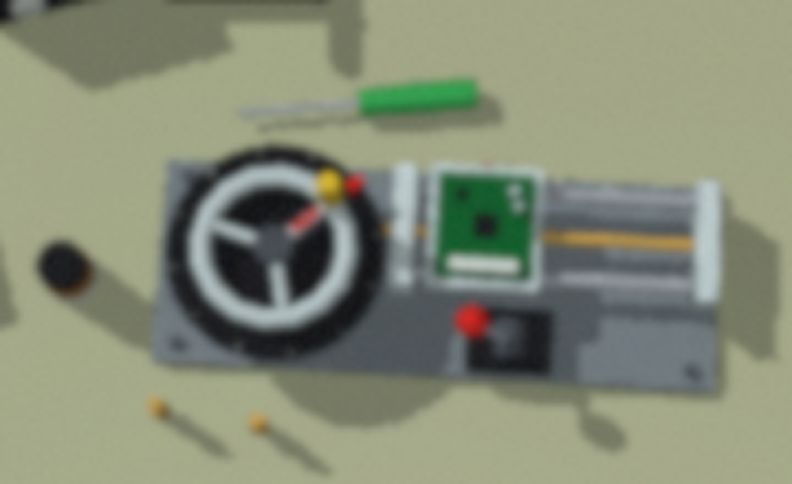

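View pics/scene_c.png

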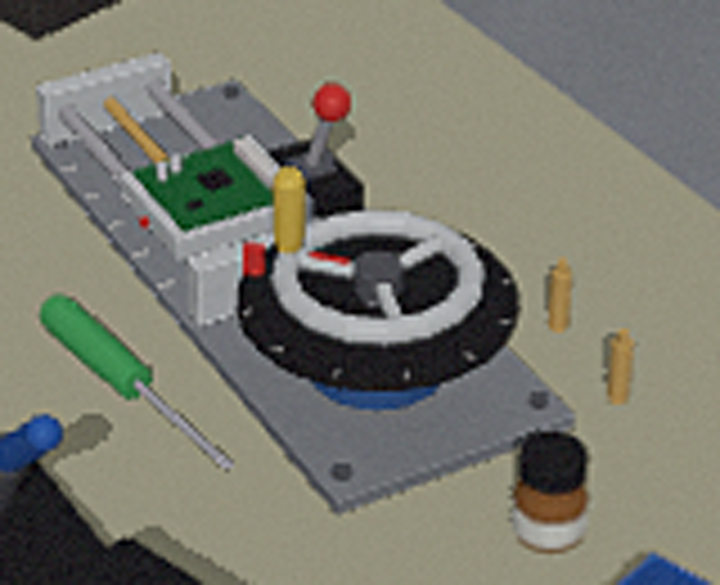

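The crops confirm the layout. The top crop shows the handle up and to the right of the hub beside the red pointer, the carriage to the right, and the lever leaning left towards the wheel. Next I'll fit the rim circle and triangulate.

Run:
```python
from h import *
from scipy.optimize import least_squares
for n in("top","scene"):
    im=cv2.imread(f"pics/{n}0.png"); d=np.load(f"pics/{n}0.npy"); c=cams.calibration(n)
    v,u=np.mgrid[0:420,0:560]; uv=np.c_[u.ravel(),v.ravel()]
    P=onplane(c,uv,0.092); hsv=cv2.cvtColor(im,cv2.COLOR_BGR2HSV).reshape(-1,3)
    r=np.hypot(P[:,0]-.585,P[:,1]-.113)
    D=deproj(c,uv,d.ravel())
    m=(r<.085)&(hsv[:,2]>130)&(hsv[:,1]<60)&(abs(D[:,2]-.09)<.012)
    Q=P[m][:,:2]; ctr=np.array([.585,.113])
    for _ in range(6):
        rr=np.hypot(*(Q-ctr).T); q=Q[(rr>.048)&(rr<.074)]
        s=least_squares(lambda p:np.hypot(q[:,0]-p[0],q[:,1]-p[1])-p[2],[*ctr,.058],loss="soft_l1",f_scale=.003); ctr=s.x[:2]
    print(n,len(q),s.x.round(4), np.median(D[m][:,2]))
ct,cs=cams.calibration("top"),cams.calibration("scene")
def tri(a,b):
    o1,r1=rays(ct,a);o2,r2=rays(cs,b);r1,r2=r1[0],r2[0]
    t=np.linalg.lstsq(np.c_[r1,-r2],o2-o1,rcond=None)[0]; p,q=o1+t[0]*r1,o2+t[1]*r2
    return ((p+q)/2).round(4),np.linalg.norm(p-q).round(4)
print("ball",tri([287,217.6],[283.4,192.4]), onplane(ct,[287,217.6],.106),onplane(cs,[283.4,192.4],.104))
print("handle top",onplane(ct,[254.8,186.6],.140), onplane(cs,[273.8,208],.147),"mid",onplane(cs,[273.8,216.5],.1195))
print("pointer",onplane(ct,[259.8,186.5],.086),onplane(cs,[265.9,227.2],.080))
# plate edge direction, bottom edge of base in top crop
e=onplane(ct,[[180+157/4.4,145+362/4.4],[180+718/4.4,145+392/4.4]],.01); v=e[1]-e[0];print("slide",e,v[:2]/np.linalg.norm(v[:2]))
e=onplane(ct,[[180+172/4.4,145+160/4.4],[180+718/4.4,145+182/4.4]],.02);v=e[1]-e[0];print(v[:2]/np.linalg.norm(v[:2]))
```

```text
top 364 [0.5892 0.1273 0.057 ] 0.08956361956290293
scene 443 [0.5943 0.1327 0.0574] 0.09079908121078639
ball (array([ 0.5281, -0.0284,  0.1078]), np.float64(0.0008)) [[ 0.52809636 -0.02818661  0.106     ]] [[ 0.52505546 -0.03397964  0.104     ]]
handle top [[0.62638865 0.08075842 0.14      ]] [[0.62694782 0.08123391 0.147     ]] mid [[0.62762444 0.08194309 0.1195    ]]
pointer [[0.64010588 0.06573206 0.086     ]] [[0.64456172 0.06628919 0.08      ]]
slide [[ 0.50726132  0.22389694  0.01      ]
 [ 0.48645128 -0.23247588  0.01      ]] [-0.04555143 -0.99896199]
[-0.03232213 -0.9994775 ]
```

```bash
python3 -m crank '{"hand":[255,255,255,255,255],"translation":[[0,-0.02,0.03],[0,-0.03,0.06],[0,-0.04,0.09],[0,-0.058,0.129],[0,-0.058,0.129]],"dr":[[-0.12,0,0],[-0.24,0,0],[-0.3615,0,0],[-0.3615,0,0],[-0.3615,0,0]]}' 40
```

```text
time_s: 0.6
position: [0.297, 0.4122, 0.231]
tool_rot: [[0.0, 0.004, 1.0], [-0.001, 1.0, -0.004], [-1.0, -0.001, 0.0]]
ft_force: [-0.8, -0.3, -0.4]
grip_width: 0.0124
```

```bash
python3 -m crank '{"hand":[255,255,255,255,255],"translation":[[0,-0.03,0.038],[0,-0.06,0.075],[0,-0.09,0.112],[0,-0.12,0.148],[0,-0.15,0.183]],"dr":[[0,0,0],[0,0,0],[0,0,0],[0,0,0],[0,0,0]]}' && python3 -m crank '{"hand":[255,255,255,255,255],"translation":[[0,-0.03,0.036],[0,-0.06,0.072],[0,-0.09,0.108],[0,-0.12,0.144],[0,-0.142,0.172]],"dr":[[0,0,0],[0,0,0],[0,0,0],[0,0,0],[0,0,0]]}' && python3 -m crank '{"hand":[255,255,255],"translation":[[0,0,0],[0.02,0,0],[0.04,0,0]],"dr":[[0,0,0],[0,0,0],[0,0,0]]}'
python3 - <<'E'
from h import *
im,d,c=grab("scene"); cv2.imwrite("pics/s1.png",cv2.resize(im[130:310,190:390],None,fx=3.3,fy=3.3,interpolation=cv2.INTER_CUBIC))
E
```

```text
time_s: 1.1
position: [0.4785, 0.2638, 0.2311]
tool_rot: [[-0.001, -0.001, 1.0], [0.0, 1.0, 0.001], [-1.0, 0.0, -0.001]]
ft_force: [0.2, 0.2, -0.4]
grip_width: 0.0004
time_s: 1.6
position: [0.6511, 0.1214, 0.2306]
tool_rot: [[-0.001, 0.0, 1.0], [-0.0, 1.0, -0.0], [-1.0, -0.0, -0.001]]
ft_force: [0.4, 0.7, 0.6]
grip_width: -0.0
time_s: 1.9
position: [0.6493, 0.1238, 0.1908]
tool_rot: [[0.0, -0.001, 1.0], [0.0, 1.0, 0.001], [-1.0, 0.0, 0.0]]
ft_force: [-0.3, 0.4, -0.5]
grip_width: -0.0001
```

View pics/s1.png

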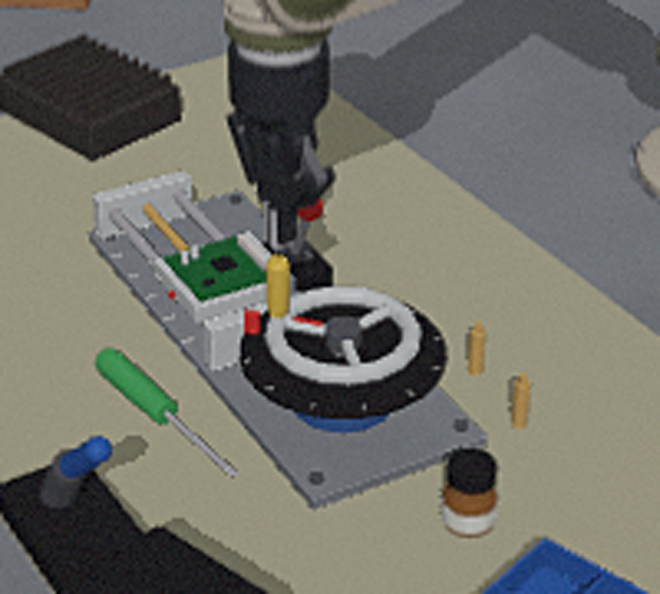

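```bash
python3 - <<'E'
from h import *
c=cams.calibration("scene"); p=sensors.observe()["position"]; print(p,(project(c,p)-[190,130])*3.3)
C=np.array([.590,.1275])
for a in (-8,-28): print(a,C+.063*np.array([np.cos(np.radians(a)),np.sin(np.radians(a))]))
E
python3 -m crank '{"hand":[255,255,255],"translation":[[0.04,0,0],[0.08,0,0],[0.08,0,0]],"dr":[[0,0,0],[0,0,0],[0,0,0]]}'
```

```text
[0.64781824 0.12389047 0.18677309] [[281.00948411 248.2106178 ]]
-8 [0.65238689 0.11873209]
-28 [0.6456257  0.09792329]
time_s: 2.25
position: [0.6466, 0.1238, 0.1065]
tool_rot: [[-0.011, -0.001, 1.0], [0.0, 1.0, 0.001], [-1.0, 0.0, -0.011]]
ft_force: [-0.9, 0.2, -0.9]
grip_width: -0.0
```

```bash
python3 -m crank '{"hand":[255,255,255],"translation":[[0,-0.004,0.001],[0,-0.008,0.001],[0,-0.012,0.001]],"dr":[[0,0,0],[0,0,0],[0,0,0]]}';  python3 -m crank '{"hand":[255,255],"translation":[[0,-0.003,0],[0,-0.006,0]],"dr":[[0,0,0],[0,0,0]]}'; python3 -m crank '{"hand":[255,255],"translation":[[0,-0.003,-0.002],[0,-0.006,-0.003]],"dr":[[0,0,0],[0,0,0]]}'
python3 - <<'E'
from h import *
im,d,c=grab("scene"); cv2.imwrite("pics/s2.png",cv2.resize(im[150:270,220:360],None,fx=4.5,fy=4.5,interpolation=cv2.INTER_CUBIC))
s=sensors.observe();print(s["position"],s["ft_force"])
E
```

```text
time_s: 2.55
position: [0.6515, 0.1107, 0.1137]
tool_rot: [[0.004, -0.001, 1.0], [-0.0, 1.0, 0.001], [-1.0, -0.0, 0.004]]
ft_force: [-0.4, 0.6, 0.4]
grip_width: 0.0003
time_s: 2.75
position: [0.6508, 0.1046, 0.1121]
tool_rot: [[0.001, -0.0, 1.0], [-0.0, 1.0, 0.0], [-1.0, -0.0, 0.001]]
ft_force: [0.6, -0.1, -0.3]
grip_width: -0.0001
time_s: 2.95
position: [0.6474, 0.0987, 0.1114]
tool_rot: [[-0.0, -0.001, 1.0], [-0.0, 1.0, 0.001], [-1.0, -0.0, -0.0]]
ft_force: [-0.1, -0.3, -0.1]
grip_width: 0.0
[0.6473489  0.09836863 0.11137917] [ 1.05793031  0.5526973  -0.05382031]
```

View pics/s2.png

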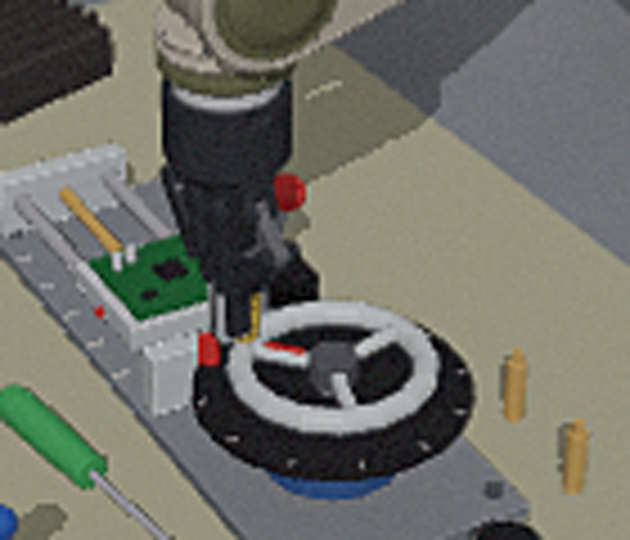

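The fingers (crop ~235,300) stand just behind the handle (255,315). The red line still points at the pointer (208,350), so the wheel has not turned. I'll work out the arc increments now.

Run:
```python
from h import *
C=np.array([.590,.1275]); p0=np.array([.647,.099]); R=np.hypot(*(p0-C)); a0=np.arctan2(*(p0-C)[::-1])
P=lambda k:C+R*np.array([np.cos(a0-np.radians(7.5)*k),np.sin(a0-np.radians(7.5)*k)])
for c in range(10):
    b=P(5*c).round(3); print(c,b,[[0,round(float(P(5*c+i)[1]-b[1]),3),round(float(P(5*c+i)[0]-b[0]),3)] for i in range(1,6)])
```

```text
0 [0.647 0.099] [[0, -0.007, -0.004], [0, -0.014, -0.009], [0, -0.02, -0.015], [0, -0.025, -0.022], [0, -0.029, -0.029]]
1 [0.618 0.07 ] [[0, -0.003, -0.008], [0, -0.005, -0.016], [0, -0.006, -0.024], [0, -0.006, -0.033], [0, -0.005, -0.041]]
2 [0.577 0.065] [[0, 0.002, -0.008], [0, 0.005, -0.015], [0, 0.01, -0.023], [0, 0.015, -0.029], [0, 0.021, -0.035]]
3 [0.542 0.086] [[0, 0.006, -0.005], [0, 0.014, -0.009], [0, 0.021, -0.012], [0, 0.029, -0.015], [0, 0.038, -0.016]]
4 [0.526 0.124] [[0, 0.008, 0.0], [0, 0.016, 0.002], [0, 0.024, 0.004], [0, 0.032, 0.007], [0, 0.039, 0.011]]
5 [0.537 0.163] [[0, 0.007, 0.005], [0, 0.013, 0.011], [0, 0.018, 0.018], [0, 0.022, 0.025], [0, 0.025, 0.033]]
6 [0.57  0.188] [[0, 0.002, 0.008], [0, 0.003, 0.016], [0, 0.003, 0.025], [0, 0.002, 0.033], [0, -0.0, 0.041]]
7 [0.611 0.188] [[0, -0.003, 0.007], [0, -0.008, 0.015], [0, -0.013, 0.021], [0, -0.019, 0.027], [0, -0.025, 0.032]]
8 [0.643 0.163] [[0, -0.008, 0.004], [0, -0.015, 0.007], [0, -0.023, 0.01], [0, -0.032, 0.011], [0, -0.04, 0.011]]
9 [0.654 0.123] [[0, -0.008, -0.002], [0, -0.016, -0.004], [0, -0.024, -0.007], [0, -0.031, -0.011], [0, -0.038, -0.016]]
```

```bash
python3 -m crank '{"hand":[255,255,255,255,255],"translation":[[0,-0.007,-0.004],[0,-0.014,-0.009],[0,-0.020,-0.015],[0,-0.025,-0.022],[0,-0.029,-0.029]],"dr":[[0,0,0],[0,0,0],[0,0,0],[0,0,0],[0,0,0]]}'
python3 -m crank '{"hand":[255,255,255,255,255],"translation":[[0,-0.003,-0.008],[0,-0.005,-0.016],[0,-0.006,-0.024],[0,-0.006,-0.033],[0,-0.005,-0.041]],"dr":[[0,0,0],[0,0,0],[0,0,0],[0,0,0],[0,0,0]]}'
python3 - <<'E'
from h import *
im,d,c=grab("scene"); cv2.imwrite("pics/s3.png",cv2.resize(im[150:270,220:360],None,fx=4.5,fy=4.5,interpolation=cv2.INTER_CUBIC))
E
```

```text
time_s: 3.5
position: [0.6181, 0.0693, 0.1114]
tool_rot: [[0.0, -0.0, 1.0], [-0.0, 1.0, 0.0], [-1.0, -0.0, 0.0]]
ft_force: [3.1, 0.9, -0.1]
grip_width: -0.0
time_s: 4.0
position: [0.5768, 0.0649, 0.1114]
tool_rot: [[-0.0, -0.001, 1.0], [-0.0, 1.0, 0.001], [-1.0, -0.0, -0.0]]
ft_force: [2.7, -1.5, -0.9]
grip_width: 0.0001
```

View pics/s3.png

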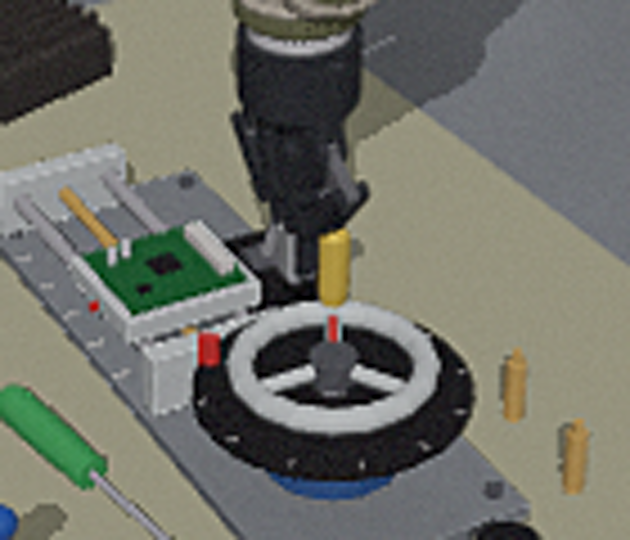

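The wheel has turned about 75° clockwise. The handle (crop 335,265) runs ahead of the fingertips (295,255), and the force is about 3 N. Continuing.

```bash
python3 -m crank '{"hand":[255,255,255,255,255],"translation":[[0,0.002,-0.008],[0,0.005,-0.015],[0,0.010,-0.023],[0,0.015,-0.029],[0,0.021,-0.035]],"dr":[[0,0,0],[0,0,0],[0,0,0],[0,0,0],[0,0,0]]}'
python3 -m crank '{"hand":[255,255,255,255,255],"translation":[[0,0.006,-0.005],[0,0.014,-0.009],[0,0.021,-0.012],[0,0.029,-0.015],[0,0.038,-0.016]],"dr":[[0,0,0],[0,0,0],[0,0,0],[0,0,0],[0,0,0]]}'
python3 -m crank '{"hand":[255,255,255,255,255],"translation":[[0,0.008,0],[0,0.016,0.002],[0,0.024,0.004],[0,0.032,0.007],[0,0.039,0.011]],"dr":[[0,0,0],[0,0,0],[0,0,0],[0,0,0],[0,0,0]]}'
python3 -m crank '{"hand":[255,255,255,255,255],"translation":[[0,0.007,0.005],[0,0.013,0.011],[0,0.018,0.018],[0,0.022,0.025],[0,0.025,0.033]],"dr":[[0,0,0],[0,0,0],[0,0,0],[0,0,0],[0,0,0]]}'
cat > w.py <<'E'
# handle angle from yellow mask in scene view (visible centroid cast to mid-height)
from h import *
def angle(pic=None,C=np.array([.590,.1275])):
    im,d,c=grab("scene"); hsv=cv2.cvtColor(im,cv2.COLOR_BGR2HSV)
    m=cv2.inRange(hsv,(18,130,60),(32,255,255)); m[:195]=0;m[275:]=0;m[:,:255]=0;m[:,329:]=0
    n,l,st,ce=cv2.connectedComponentsWithStats(m)
    if n>1:
        i=1+st[1:,4].argmax(); p=onplane(c,ce[i],.1195)[0]; v=p[:2]-C
        a=np.degrees(np.arctan2(v[1],v[0])); print(st[i],"handle",p.round(4),"r",np.hypot(*v).round(4),"ang",a.round(1),"cw turn",((-51-a)%360).round(1))
    if pic: cv2.imwrite(pic,cv2.resize(im[150:270,220:360],None,fx=4.5,fy=4.5,interpolation=cv2.INTER_CUBIC))
E
python3 -c "
from w import *
angle()"
```

```text
time_s: 4.55
position: [0.5418, 0.0863, 0.1113]
tool_rot: [[-0.001, -0.001, 1.0], [-0.0, 1.0, 0.001], [-1.0, -0.0, -0.001]]
ft_force: [0.9, -2.0, 1.3]
grip_width: -0.0001
time_s: 5.05
position: [0.5261, 0.1246, 0.1112]
tool_rot: [[-0.001, -0.001, 1.0], [-0.0, 1.0, 0.001], [-1.0, -0.0, -0.001]]
ft_force: [-0.8, -3.2, -0.1]
grip_width: 0.0001
time_s: 5.55
position: [0.5376, 0.1637, 0.1112]
tool_rot: [[-0.001, -0.001, 1.0], [0.0, 1.0, 0.001], [-1.0, 0.0, -0.001]]
ft_force: [-2.5, -2.2, -0.2]
grip_width: 0.0002
time_s: 6.05
position: [0.5711, 0.1883, 0.1112]
tool_rot: [[-0.0, -0.001, 1.0], [0.0, 1.0, 0.001], [-1.0, 0.0, -0.0]]
ft_force: [-2.3, -0.5, -0.7]
grip_width: 0.0003
[302 222   8  19 124] handle [0.5907 0.1829 0.1195] r 0.0554 ang 89.2 cw turn 219.8
```

```bash
python3 -m crank '{"hand":[255,255,255,255,255],"translation":[[0,0.002,0.008],[0,0.003,0.016],[0,0.003,0.025],[0,0.002,0.033],[0,0,0.041]],"dr":[[0,0,0],[0,0,0],[0,0,0],[0,0,0],[0,0,0]]}'
python3 -m crank '{"hand":[255,255,255,255,255],"translation":[[0,-0.003,0.007],[0,-0.008,0.015],[0,-0.013,0.021],[0,-0.019,0.027],[0,-0.025,0.032]],"dr":[[0,0,0],[0,0,0],[0,0,0],[0,0,0],[0,0,0]]}'
python3 -c "
from w import *
angle()"
python3 -m crank '{"hand":[255,255,255,255,255],"translation":[[0,-0.008,0.004],[0,-0.015,0.007],[0,-0.023,0.010],[0,-0.027,0.0105],[0,-0.032,0.011]],"dr":[[0,0,0],[0,0,0],[0,0,0],[0,0,0],[0,0,0]]}'
python3 -c "
from w import *
angle('pics/s4.png')"
```

```text
time_s: 6.6
position: [0.6122, 0.1879, 0.1113]
tool_rot: [[-0.0, -0.001, 1.0], [0.0, 1.0, 0.001], [-1.0, 0.0, -0.0]]
ft_force: [-2.9, 1.3, 0.4]
grip_width: -0.0005
time_s: 7.1
position: [0.6443, 0.1625, 0.1113]
tool_rot: [[0.001, -0.001, 1.0], [0.0, 1.0, 0.001], [-1.0, 0.0, 0.001]]
ft_force: [0.2, 2.8, -0.4]
grip_width: 0.0003
[275 220   7  19  70] handle [0.6524 0.1429 0.1195] r 0.0642 ang 13.9 cw turn 295.1
time_s: 7.65
position: [0.6547, 0.1306, 0.1114]
tool_rot: [[0.0, -0.001, 1.0], [0.0, 1.0, 0.001], [-1.0, 0.0, 0.0]]
ft_force: [0.2, 2.4, -0.9]
grip_width: -0.0002
[257 218   6   6  19] handle [0.6712 0.0786 0.1195] r 0.0948 ang -31.1 cw turn 340.1
```

View pics/s4.png

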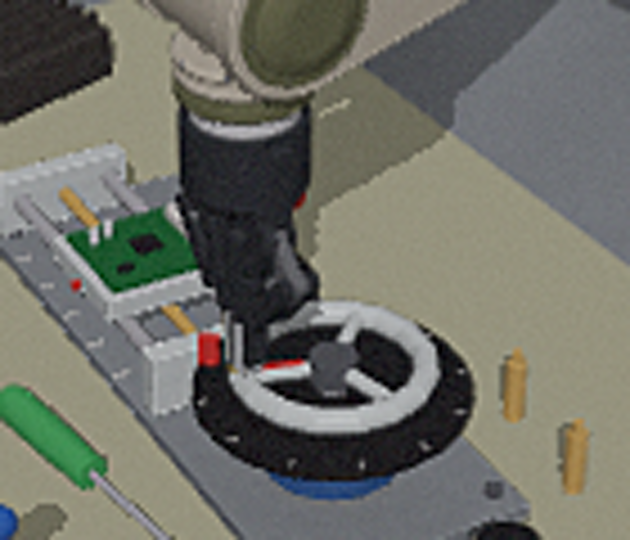

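The handle is now hidden behind the fingers, with the red line (crop 285,365) a little short of the pointer (208,350). I'll measure the wheel angle from the red line against the start picture.

```bash
cat > r.py <<'E'
from h import *
def red(im,c,C=np.array([.590,.1275])):
    hsv=cv2.cvtColor(im,cv2.COLOR_BGR2HSV)
    m=cv2.inRange(hsv,(0,110,70),(9,255,255))|cv2.inRange(hsv,(170,110,70),(180,255,255))
    v,u=np.nonzero(m); P=onplane(c,np.c_[u,v],.092)[:,:2]-C; r=np.hypot(*P.T)
    k=(r>.012)&(r<.05); a=np.arctan2(P[k,1],P[k,0]); w=im[v[k],u[k],2].astype(float)
    print(k.sum(),"r",r[k].min().round(3),r[k].max().round(3),"ang",np.degrees(a.mean()).round(1),"rot",np.degrees(np.median(a)).round(1))
if __name__=="__main__":
    c=cams.calibration("scene"); red(cv2.imread("pics/scene0.png"),c)
    red(cams.get_image("scene")[0],c)
E
python3 r.py
```

```text
12 r 0.021 0.043 ang -47.9 rot -48.7
10 r 0.023 0.046 ang -18.2 rot -17.8
```

```bash
python3 -m crank '{"hand":[255,255,255,255,255],"translation":[[0,-0.005,0],[0,-0.010,-0.001],[0,-0.015,-0.003],[0,-0.020,-0.005],[0,-0.020,-0.005]],"dr":[[0,0,0],[0,0,0],[0,0,0],[0,0,0],[0,0,0]]}'
python3 r.py
```

```text
time_s: 8.25
position: [0.6493, 0.1101, 0.1114]
tool_rot: [[-0.0, 0.0, 1.0], [-0.001, 1.0, -0.0], [-1.0, -0.001, -0.0]]
ft_force: [-0.2, -0.6, -0.7]
grip_width: 0.0003
12 r 0.021 0.043 ang -47.9 rot -48.7
11 r 0.02 0.045 ang -37.7 rot -37.2
```

```bash
python3 -m crank '{"hand":[255,255,255,255,255],"translation":[[0,-0.001,-0.003],[0,-0.003,-0.006],[0,-0.005,-0.008],[0,-0.006,-0.010],[0,-0.006,-0.010]],"dr":[[0,0,0],[0,0,0],[0,0,0],[0,0,0],[0,0,0]]}'
python3 r.py
```

```text
time_s: 8.8
position: [0.6392, 0.1049, 0.1113]
tool_rot: [[-0.001, -0.001, 1.0], [-0.0, 1.0, 0.001], [-1.0, -0.0, -0.001]]
ft_force: [-1.4, 1.4, -1.1]
grip_width: -0.0002
12 r 0.021 0.043 ang -47.9 rot -48.7
11 r 0.022 0.043 ang -46.6 rot -47.3
```

About 1.3° is left, well inside tolerance. I'll back off, rise, and check with the view clear.

```bash
python3 -m crank '{"hand":[255,255,255,255,255],"translation":[[0,0.010,0.004],[0,0.022,0.008],[-0.03,0.030,0.008],[-0.07,0.030,0.008],[-0.1,0.030,0.008]],"dr":[[0,0,0],[0,0,0],[0,0,0],[0,0,0],[0,0,0]]}'
python3 -m crank '{"hand":[255,255,255,255,255],"translation":[[0,-0.02,-0.04],[0,-0.04,-0.08],[0,-0.07,-0.12],[0,-0.10,-0.12],[0,-0.10,-0.12]],"dr":[[0,0,0],[0,0,0],[0,0,0],[0,0,0],[0,0,0]]}'
python3 r.py; python3 -c "
from w import *
angle('pics/s5.png')
im=cv2.imread('pics/scene0.png')
im,d,c=grab('top'); cv2.imwrite('pics/t5.png',cv2.resize(im[145:255,180:360],None,fx=4.4,fy=4.4,interpolation=cv2.INTER_CUBIC))"
```

```text
time_s: 9.35
position: [0.6479, 0.1364, 0.2135]
tool_rot: [[0.002, -0.002, 1.0], [-0.0, 1.0, 0.002], [-1.0, -0.0, 0.002]]
ft_force: [0.2, 0.7, 1.1]
grip_width: 0.0002
time_s: 9.85
position: [0.5274, 0.0332, 0.2118]
tool_rot: [[0.001, 0.002, 1.0], [-0.001, 1.0, -0.002], [-1.0, -0.001, 0.001]]
ft_force: [0.9, 0.5, 0.6]
grip_width: -0.0004
12 r 0.021 0.043 ang -47.9 rot -48.7
11 r 0.022 0.043 ang -46.6 rot -47.3
[270 207   8  19 119] handle [0.6268 0.0804 0.1195] r 0.0598 ang -52.0 cw turn 1.0
```

View pics/s5.png

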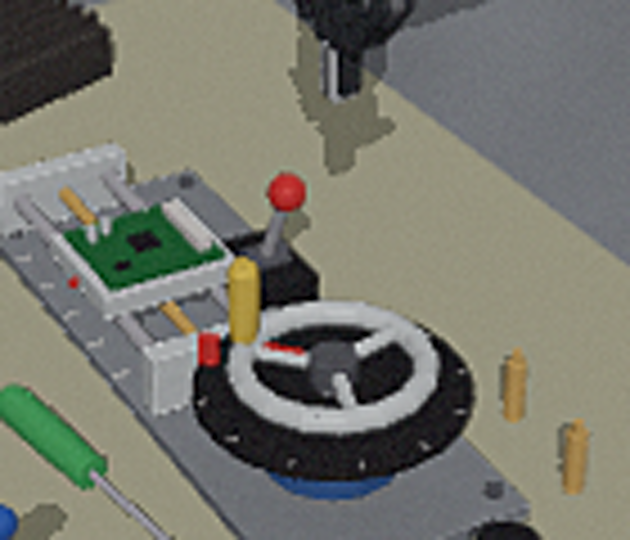

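The handle (crop 243,300) is back at the pointer (208,350). It reads 1° from the start by the yellow mask, and the carriage has advanced. The lever still leans towards the wheel, with its ball at (287,190). Now I'll descend on the wheel side of the ball and push.

```bash
python3 -m crank '{"hand":[255,255,255,255,255],"translation":[[0.03,0,0],[0.06,0,0],[0.09,0,0],[0.113,0,0],[0.113,0,0]],"dr":[[0,0,0],[0,0,0],[0,0,0],[0,0,0],[0,0,0]]}'
python3 -m crank '{"hand":[255,255,255,255,255],"translation":[[0,-0.010,0],[0,-0.020,0],[0,-0.030,0],[0,-0.040,0],[0,-0.050,-0.001]],"dr":[[0,0,0],[0,0,0],[0,0,0],[0,0,0],[0,0,0]]}'
python3 -m crank '{"hand":[255,255,255,255,255],"translation":[[0,-0.010,0],[0,-0.020,-0.001],[0,-0.030,-0.001],[0,-0.040,-0.002],[0,-0.050,-0.002]],"dr":[[0,0,0],[0,0,0],[0,0,0],[0,0,0],[0,0,0]]}'
python3 -m crank '{"hand":[255,255,255],"translation":[[0,-0.004,0],[0,-0.008,0],[0,-0.008,0]],"dr":[[0,0,0],[0,0,0],[0,0,0]]}'
python3 -c "
from w import *
angle('pics/s6.png')"
```

```text
time_s: 10.5
position: [0.5266, 0.0363, 0.0956]
tool_rot: [[-0.006, -0.002, 1.0], [0.001, 1.0, 0.002], [-1.0, 0.001, -0.006]]
ft_force: [-0.5, -0.3, 0.8]
grip_width: 0.0003
time_s: 11.0
position: [0.527, -0.016, 0.099]
tool_rot: [[0.001, -0.0, 1.0], [0.0, 1.0, 0.0], [-1.0, 0.0, 0.001]]
ft_force: [0.2, 1.7, 1.2]
grip_width: 0.0002
time_s: 11.5
position: [0.5244, -0.0658, 0.0981]
tool_rot: [[-0.001, -0.001, 1.0], [0.0, 1.0, 0.001], [-1.0, 0.0, -0.001]]
ft_force: [-0.2, 1.7, -0.9]
grip_width: -0.0001
time_s: 11.8
position: [0.5248, -0.0735, 0.0983]
tool_rot: [[0.0, -0.0, 1.0], [-0.0, 1.0, 0.0], [-1.0, -0.0, 0.0]]
ft_force: [0.6, 0.7, 0.5]
grip_width: 0.0003
[270 207   8  19 119] handle [0.627  0.0806 0.1195] r 0.0597 ang -51.8 cw turn 0.8
```

View pics/s6.png

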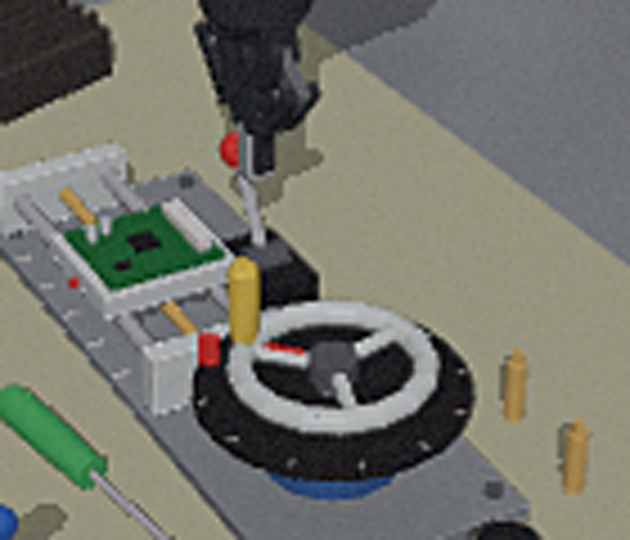

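The lever is over, with the ball (crop 232,150) ahead of the fingers. I'll creep up to the stop.

```bash
python3 -m crank '{"hand":[255,255],"translation":[[0,-0.003,0],[0,-0.003,0]],"dr":[[0,0,0],[0,0,0]]}'
python3 -m crank '{"hand":[255,255],"translation":[[0,-0.002,0],[0,-0.002,0]],"dr":[[0,0,0],[0,0,0]]}'
```

```text
time_s: 12.05
position: [0.5246, -0.0746, 0.0983]
tool_rot: [[-0.0, -0.001, 1.0], [0.003, 1.0, 0.001], [-1.0, 0.003, -0.0]]
ft_force: [0.7, 7.9, 0.7]
grip_width: -0.0002
time_s: 12.25
position: [0.5246, -0.075, 0.0982]
tool_rot: [[-0.0, -0.001, 1.0], [0.006, 1.0, 0.001], [-1.0, 0.006, -0.0]]
ft_force: [2.6, 15.9, 1.4]
grip_width: -0.0
```

The force rose to 16 N with no further travel, so the lever is at its stop. Backing off now.

```bash
python3 -m crank '{"hand":[255,255,255,255,255],"translation":[[0,0.010,0],[0,0.022,0],[-0.03,0.025,0],[-0.07,0.025,0],[-0.11,0.025,0]],"dr":[[0,0,0],[0,0,0],[0,0,0],[0,0,0],[0,0,0]]}'
python3 -m crank '{"hand":[255,255,255,255,255],"translation":[[0,0,-0.03],[0,0,-0.07],[0,0,-0.11],[0,0,-0.14],[0,0,-0.14]],"dr":[[0,0,0],[0,0,0],[0,0,0],[0,0,0],[0,0,0]]}'
python3 r.py; python3 -c "
from w import *
angle('pics/s7.png')
im,d,c=grab('scene'); hsv=cv2.cvtColor(im,cv2.COLOR_BGR2HSV)
m=cv2.inRange(hsv,(0,150,100),(8,255,255))|cv2.inRange(hsv,(172,150,100),(180,255,255)); m[:170]=0;m[210:]=0;m[:,:255]=0;m[:,300:]=0
v,u=np.nonzero(m); print(len(u),onplane(c,[u.mean(),v.mean()],.104))
i0=cv2.imread('pics/scene0.png'); cv2.imwrite('pics/cmp.png',np.vstack([i0[160:380,180:460],im[160:380,180:460]]))
"
```

```text
time_s: 12.75
position: [0.5244, -0.0524, 0.2096]
tool_rot: [[-0.001, -0.001, 1.0], [-0.0, 1.0, 0.001], [-1.0, -0.0, -0.001]]
ft_force: [0.3, -0.1, 0.4]
grip_width: -0.0003
time_s: 13.25
position: [0.3818, -0.0522, 0.2085]
tool_rot: [[-0.001, -0.0, 1.0], [-0.0, 1.0, 0.0], [-1.0, -0.0, -0.001]]
ft_force: [-0.1, 0.2, 0.2]
grip_width: 0.0001
12 r 0.021 0.043 ang -47.9 rot -48.7
11 r 0.022 0.043 ang -46.6 rot -47.3
[270 207   8  19 118] handle [0.6268 0.0802 0.1195] r 0.0599 ang -52.1 cw turn 1.1
48 [[ 0.52421419 -0.1008433   0.104     ]]
```

View pics/cmp.png

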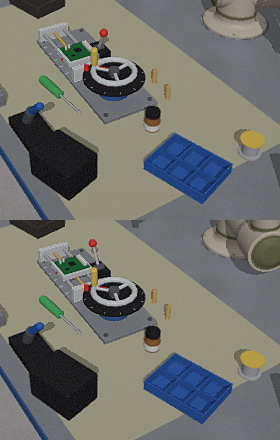

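The wheel is good and the loose things look unmoved. I'll check the lever's travel more tightly by triangulating the ball.

Run:
```python
from h import *
def blob(im,box):
    hsv=cv2.cvtColor(im,cv2.COLOR_BGR2HSV); x0,y0,x1,y1=box
    m=cv2.inRange(hsv,(0,150,100),(8,255,255))|cv2.inRange(hsv,(172,150,100),(180,255,255))
    k=np.zeros_like(m);k[y0:y1,x0:x1]=255
    n,l,st,ce=cv2.connectedComponentsWithStats(m&k); 
    if n<2: return None
    i=1+st[1:,4].argmax(); print(st[i]); return ce[i]
ct,cs=cams.calibration("top"),cams.calibration("scene")
for t,s in((cv2.imread("pics/top0.png"),cv2.imread("pics/scene0.png")),(cams.get_image("top")[0],cams.get_image("scene")[0])):
    a=blob(t,(278,205,330,235)); b=blob(s,(255,170,300,210)); print(a,b)
    if a is not None:
        o1,r1=rays(ct,a);o2,r2=rays(cs,b);T=np.linalg.lstsq(np.c_[r1[0],-r2[0]],o2-o1,rcond=None)[0]
        p,q=o1+T[0]*r1[0],o2+T[1]*r2[0]; print(((p+q)/2).round(4),np.linalg.norm(p-q).round(4),onplane(ct,a,.106))
cv2.imwrite("pics/t8.png",cv2.resize(t[145:255,180:360],None,fx=4.4,fy=4.4,interpolation=cv2.INTER_CUBIC))
```

```text
[284 215   7   7  38]
[280 189   8   8  52]
[287.         217.57894737] [283.42307692 192.36538462]
[ 0.5281 -0.0283  0.108 ] 0.0007 [[ 0.52816843 -0.02818644  0.106     ]]
[304 216   7   7  39]
[269 179   8   8  48]
[307.25641026 218.69230769] [272.375      182.72916667]
[ 0.5256 -0.097   0.1061] 0.0016 [[ 0.52493428 -0.09657493  0.106     ]]
```

View pics/t8.png

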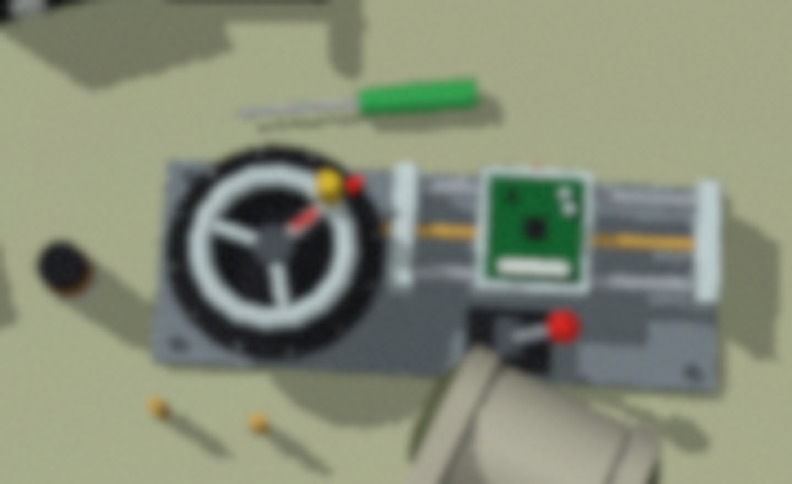

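Run:
```python
from h import *
ct=cams.calibration("top")
print(onplane(ct,[[180+x/4.4,145+y/4.4] for x,y in((468,342),(550,342),(509,342))],.037).round(4))
```

```text
[[ 0.5216 -0.0282  0.037 ]
 [ 0.5222 -0.094   0.037 ]
 [ 0.5219 -0.0611  0.037 ]]
```

The block centre puts the pivot at y ≈ -0.061. The ball is 36–41 mm past that, so the lever is about 0.5 rad past upright, or lock ≈ 0.97. That agrees with the hard stop I felt, so I'll hand in.

```bash
python3 -c "
from rig import env; print(env.close_job())"
```

```text
the job is handed in; nothing more can be done
None
```

I pushed the hand wheel one full clockwise turn with the closed fingertips and then pushed the lock lever over to its stop. The job was handed in at about 13.5 s; no verdict is reported.

- **Wheel:** the handle is back at the pointer, within about 1.3° (0.02 rad). The two checks disagree slightly: the red line reads 1.3° short and the handle itself reads 1° past. Where I read it (the end of each move), wrist force while turning stayed at about 3 N.
- **Carriage:** it shifted along the slide, away from the wheel, in the pictures. I did not measure the 40 mm, and the robot did not come near it.
- **Lock lever:** it met a hard stop, where the wrist force rose to 16 N with no further travel.
    - **Travel:** by triangulation the ball moved only about 69 mm, not 77 mm. I put this down to the lever starting at about 0.1 rad rather than 0.
    - **Final angle:** measured from the black block's centre, the lever stands at about 0.97 rad or slightly more. The fingertip position at the stop put the ball about 5 mm further on, which is still well above 0.85 either way.
- **Loose things:** they look unmoved in the before and after pictures; I compared them by eye only. The fingers were clear of everything when I handed in.

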